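Stamp a jar lid: seat the lid, then turn and hold the sprung key switch

ROBOT

A 6-joint arm with a two-finger parallel gripper is mounted at the origin on a cart in front of the work surface, level with it; the furniture and walls round the work are solid. World frame = base frame: x ahead of the robot, y to its left, z up, the work surface at z = 0. Lengths are in m, angles in rad, forces in N, time in s.
With the tool pointing down it reaches from about 0.225 to 0.875 m from the base axis. Payload 3.4 kg.
Tool frame: the origin (TCP) lies midway between the tips of the shut fingers; the grasp point (between the pads) lies 19 mm behind it; z points along the fingers, y is the line along which they close (so a half turn about z gives the same grasp; the last joint's range is limited). The gripper opens to 85 mm and grips with 20 to 120 N. Pads are 22 mm wide; open, the fingers measure 114 mm over their backs; the gripper's body (76 mm by 85 mm) begins 54 mm behind the grasp point. The pads swing forward as they close: fully open they stand 13 mm farther back than shut.
Start: joints at [1.142, 0.276, 1.505, -0, 1.361, -0.121], TCP at [0.174, 0.548, 0.193] pointing down, gripper open.
Joint ranges: [-2.89, 2.89], [-0.75, 2.08], [0.22, 2.7], [-1.18, 4.32], [0.11, 2.71], [-2.7, 2.7]. Speed limits (rad/s): [2.57, 2.57, 3.14, 3.14, 3.14, 3.14].

INTERFACE

Orientations are given as a unit quaternion [w, x, y, z].
In Python, from rig import * gives the robot as it stands.
- The arm moves only by the tool apply_moves, never from a script. Its argument "steps" is one flat list of numbers, 4 for each row, row after row: the shift along the world's x, y, z in cm, then the turn about the world's z in degrees. A call has 1 to 8 rows; each row is the pose to reach, as a shift and turn from the pose commanded when the call began; what a row does not reach only later rows make up. A row lasts 1/12 s, in which the tool goes at most 41.7 mm and 7.16 degrees, less where a joint would pass 70% of its speed; a pose out of reach is approached as far as the arm can. A call with a gripper value outside its range is refused whole. "jaw" is the closure in counts, from 0 (fully open) to 255 (shut), set as the call begins (left out, the last holds). The fingers move at their own pace and stop on an object; "newtons" is the grip in N (left out, the last holds). Time passes only in rows, so rows that repeat a pose let the fingers close. It gives the time, the measured TCP pose, the force, the opening and the grip force at its end, in the units of the state.
- get_state(): the state, without advancing time (a new reading comes with each control period).
- get_image(name): name is "side" or "top" or "wrist"; returns the picture (480x640x3 uint8, red, green, blue); there is no depth.
- calibration(name): a dict with "fx", "fy", "cx", "cy" (pixels), "k1" (the pictures are not rectified: a ray, as slopes to the right and down, at radius r is drawn at 1 + k1 r^2 times it, then the intrinsics apply), "xyz" and "rotation" of the camera in the world. Camera axes: x right, y up, looking along -z (the intrinsics and any distortion apply to the point x, -y, -z); pixel columns grow to the right and rows downward; lengths in m; the calibration is good to about 2 mm. A picture is of the moment at which its call begins: read the wrist's pose just before it. calibration takes no time and is no camera call; for the wrist camera it gives the pose at the moment of the call.
- sign_off(): hands the job in; it is judged then, once.
The state is a dict: "clock": time; "qpos": joint angles; "qd": joint speeds; "effort": joint torques, N m; "position": TCP position; "ee_rot": TCP orientation; "contact_force": force on the tool from outside, world axes, zero at the start; "moment": the same for the moment, N m; "width": finger opening in m; "gripper_force": force on a finger pad.
Only numpy, scipy, OpenCV 4.12 (cv2) and the standard library are available. Lean on these libraries where they do the work, as an engineer would, in place of code of your own. Each camera call takes 0.05 s, during which the arm holds its last target. There are 200 camera calls.

TASK

First lay the blank gold jar lid flat and fully home in the round nest of the blue lid stamper and let go of it. Then take the red-headed key from its wooden block, push it all the way down into the key switch of the stamper (two sticky pins catch the blade: push on firmly or wiggle it past them), and only when it is fully in turn it a quarter turn clockwise, seen from above, as far as it goes against the spring. Finish while gripping the key and holding it turned (do not let go, the switch springs back), and leave the jars and the pepper mill where they stand.

Things in the scene. Friction and masses are not known exactly. Their poses are not given: they have to be found in the camera images.
- lid: Blank jar lid, loose, a plain gold-coloured solid disc 58 mm across and 18 mm high, 50 g, lying flat on the worktop at the start. Origin at the centre of its underside, z up. Round, so its yaw does not matter. Pinch it across the diameter by its upper half.
- stamper: Lid stamper, fixed: a low blue box 120 mm (its x) by 200 mm (its y) and 50 mm high on a black base 126 x 206 mm. Origin at the centre of its underside, z up. The half at its +y side has an aluminium top with the round nest, the half at its -y side has the key switch. Its yaw varies by up to 15 degrees.
- nest_floor (a point): Centre of the flat floor of the round nest, z up. The nest is 61 mm across and 7 mm deep and opens upward; the aluminium top round it is level with 7 mm above this point. A lid fully home has its origin at this point and stands 11 mm proud of the top.
- keyway (a point): Mouth centre of the slot in the brass plug's face, z up, turns with the plug. Slot 15.5 mm along x, 6.5 along y, 32 deep; key fits either way round. Face is 1 mm below the housing top in a fixed steel ring (outer 44, inner 27 mm) whose rim is 4 mm above this point. Sprung pins 11 and 20 mm down at the slot's ends: each resists with 5 to 10 N; yields to a push or wiggle, not to the key's weight.
- switch (a joint): Turn of the plug, rad: 0 at rest, grows clockwise seen from above, hard stop at 1.5 (about a quarter turn, from the white mark to the red mark). A spring turns it back when let go: 0.05 N m at rest, 0.125 N m at the stop. The key has about 0.12 rad of play in the slot before the plug follows: turn the key itself some 1.62 rad to reach the stop.
- key: Loose key, 45 g, upright in the block. Origin at the blade's tip (lowest point), z up. Blade 14 mm wide along x, 5 thick along y, 30 long, lowest 6 mm tapering to 7 x 2.5; round collar 20 mm across from 30 to 38 mm up; flat red head 36 mm along x, 12 thick along y, from 38 to 72 mm up: pinch it across the 12 mm. Fully in, the collar rests on the plug's face, origin 30 mm below keyway.
- key_bow (a point): Point in the middle of the key's red head to grip, 58 mm above the key's origin, same axes as the key.
- key_block: Fixed wooden block 56 mm (its x) x 48 (y) x 40 high, origin at the centre of its underside. A slot 17 x 8 mm along its x in its top holds the key's blade, the key's collar resting on the top: key origin 10 mm above the worktop, head up to 82 mm. Block and lid stand side by side on the strip in front of the sink, either one to the left.
- jam_jar: Bystander: jam jar with yellow lid, 72 mm across, 102 mm high, behind the stamper. Leave alone. Origin at the centre of its underside.
- spice_jar: Bystander: spice jar with red cap, 45 mm across, 106 mm high, behind the stamper near the sink. Leave alone. Origin at the centre of its underside.
- pepper_mill: Bystander: dark wooden mill, 58 mm across, 165 mm high, behind the stamper. Leave alone. Origin at the centre of its underside.
Mind the look-alikes: they are no part of the job. What is meant by the lid is not orange, and is the smaller of those in its own colour.

How it is judged:
By the outcome, as a careful person would: the job done as asked, in the order asked, and still so for the second after the job is handed in, while the arm keeps its last pose, push and grip.
It also fails if it takes over 61 s, if anything falls off the work surface, if the arm or the gripper's body presses on something with over 40 N, if the wrist force passes 120 N, or if a joint passes its speed limit or range.

## Working session

There is one attempt and no reset: what is moved stays moved. The work goes in short steps, Python scripts to look and compute and a tool call to move; the robot and the scene stay as the last step left them, time stands still between calls to the robot, and variables do not carry over. Pictures are saved under pics/ and viewed, at most 10 in all, crops included, and the job is handed in when it is done.

Besides the shell and the picture viewer there is one more tool, called by a JSON object that holds its "method" and its "body", one argument or row to a line. apply_moves: Moves the arm, as the interface text tells. Its arguments: {"type":"object","properties":{"steps":{"type":"array","items":{"type":"number"}},"jaw":{"type":"number"},"newtons":{"type":"number"}},"required":["steps"]}

```bash
mkdir -p pics; python3 - <<'E'
from rig import *
import cv2,numpy as np
s=get_state();print(s['clock'],s['position'],s['ee_rot'],s['width'])
for n in("top","side"):
    c=calibration(n);print(n,{k:np.round(v,4).tolist() for k,v in c.items()})
    cv2.imwrite(f"pics/{n}0.png",get_image(n)[:,:,::-1])
E
```

```text
0.0 [0.17393953 0.5474304  0.19202463] [-2.61175958e-04  1.53294418e-01  9.88180133e-01 -8.82060713e-04] 0.08547610358675807
top {'fx': 499.1945, 'fy': 499.1945, 'cx': 319.2015, 'cy': 241.2063, 'k1': -0.0438, 'xyz': [0.3789, -0.0439, 1.1457], 'rotation': [-0.6952, -0.0647, 0.0581, 0.7135]}
side {'fx': 466.3202, 'fy': 466.3202, 'cx': 317.8944, 'cy': 238.5983, 'k1': -0.1199, 'xyz': [0.4013, 0.748, 0.6555], 'rotation': [-0.127, -0.0539, 0.4456, 0.8845]}
```

View pics/top0.png

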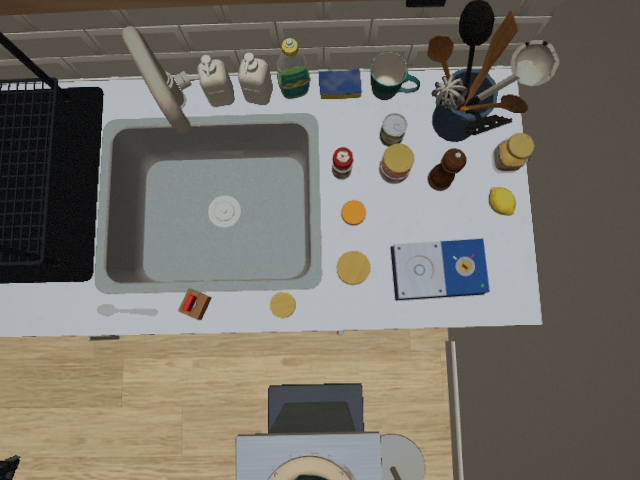

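View pics/side0.png

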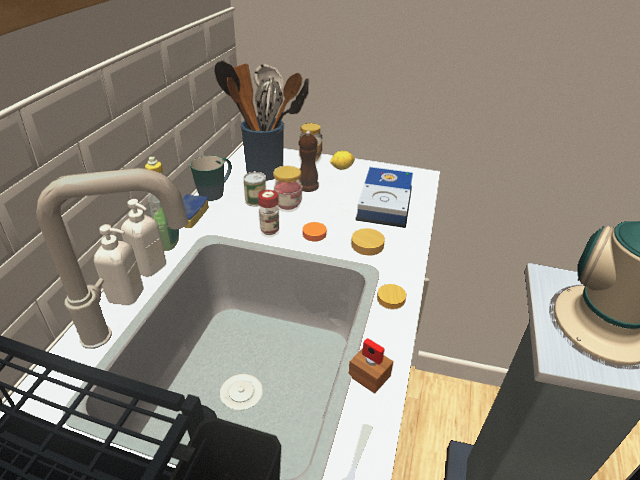

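Top picture: the look-alikes for the lid are the orange disc at (353,212), the larger gold disc at (353,267) and the smaller gold disc at (283,305), plus the jars' yellow caps at (398,158) and (520,146). The lid is the small gold one at (283,305), which is (391,295) in the side view. The red key in its block is at (192,303), the nest at (419,270) and the keyway at (466,266). I'll check these in one close composite crop.

```bash
cat > h.py <<'E'
from rig import *
import cv2,numpy as np
from scipy.spatial.transform import Rotation as R
def rot(c):
    r=np.array(c['rotation'],float)
    return r if r.shape==(3,3) else R.from_quat(r[[1,2,3,0]]).as_matrix()
def K(c): return np.array([[c['fx'],0,c['cx']],[0,c['fy'],c['cy']],[0,0,1]])
def ray(c,p):
    s=cv2.undistortPoints(np.array([[p]],float),K(c),np.array([c['k1'],0,0,0,0]))[0,0]
    return np.array(c['xyz']),rot(c)@np.array([s[0],-s[1],-1])
def atz(c,p,z):
    o,d=ray(c,p);return o+d*(z-o[2])/d[2]
def tri(*cp):
    A=np.zeros((3,3));b=np.zeros(3);L=[]
    for c,p in cp:
        o,d=ray(c,p);d=d/np.linalg.norm(d);M=np.eye(3)-np.outer(d,d);A+=M;b+=M@o;L.append((o,M))
    x=np.linalg.solve(A,b);return x,[np.linalg.norm(M@(x-o)) for o,M in L]
def proj(c,X):
    v=rot(c).T@(np.array(X)-c['xyz']);s=np.array([v[0],-v[1]])/-v[2];s*=1+c['k1']*(s@s)
    return s*[c['fx'],c['fy']]+[c['cx'],c['cy']]
E
python3 - <<'E'
from h import *
t=calibration("top");s=calibration("side")
print(K(t)@[1,1,1])
for n,a,b in[("lid",(283,305),(391,295)),("keyhead",(188,302),(373,350)),("nest",(419.5,270),(387,201)),("keyway",(466,266),(389,178))]:
    print(n,tri((t,a),(s,b)))
A=cv2.imread("pics/top0.png");B=cv2.imread("pics/side0.png")
cr=lambda I,x,y,w,h:cv2.resize(I[y:y+h,x:x+w],(400,300),interpolation=cv2.INTER_CUBIC)
cv2.imwrite("pics/comp.png",np.vstack([np.hstack([cr(A,170,260,140,70*3//2),cr(A,380,215,120,90)]),np.hstack([cr(B,330,270,140,105),cr(B,330,150,120,90)])]))
E
```

```text
[818.39602635 740.40088366   1.        ]
lid (array([0.4342822 , 0.04967699, 0.01009074]), [np.float64(0.00017169683097348297), np.float64(0.00017169683097347822)])
keyhead (array([0.44097433, 0.24995352, 0.06951185]), [np.float64(0.0015443240556234329), np.float64(0.001544324055623473)])
nest (array([ 0.49840184, -0.25813926,  0.03748417]), [np.float64(0.003945708083667916), np.float64(0.003945708083667852)])
keyway (array([ 0.50669317, -0.36010842,  0.046783  ]), [np.float64(0.0006849742268892613), np.float64(0.0006849742268893174)])
```

View pics/comp.png

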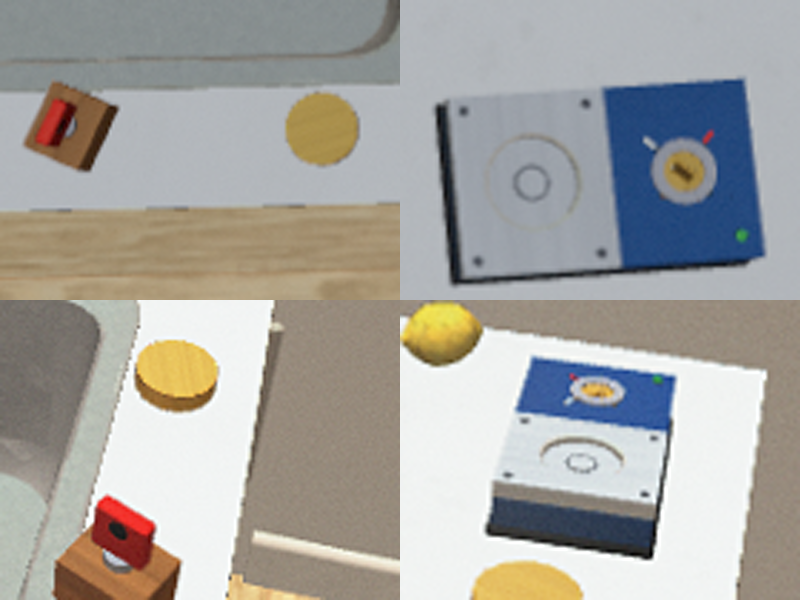

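The close crop confirms it: the small gold disc at top (283,305) is the lid, at z≈0.01. The key head runs along about -22° and the slot points to the white mark at about 50°. Next I move over the key for a wrist look, then on to the lid.

{"method": "apply_moves", "body": {
  "steps": [24,-30,3,0,24,-30,3,0,24,-30,3,0,24,-30,3,0,24,-30,3,0,24,-30,3,0,24,-30,3,0,24,-30,3,0]
}}

```text
clock: 0.77
position: [0.3823, 0.2867, 0.2188]
ee_rot: [-0.0, 0.153, 0.988, -0.0]
contact_force: [1.3, 0.1, -0.5]
width: 0.0852
gripper_force: 0.0
```

{"method": "apply_moves", "body": {
  "steps": [4,-5,0,0,4,-5,0,0,4,-5,0,0,4,-5,0,0]
}}

```text
clock: 1.1
position: [0.4221, 0.2375, 0.2184]
ee_rot: [-0.001, 0.155, 0.988, -0.0]
contact_force: [-0.8, 0.6, 0.6]
width: 0.0854
gripper_force: 0.0
```

```bash
python3 - <<'E'
from h import *
import json
s=get_state();c=calibration("wrist");I=get_image("wrist")[:,:,::-1]
cv2.imwrite("pics/w1.png",I);print(s['clock'],s['position'],c['xyz'])
c={k:np.array(v).tolist() for k,v in c.items()};json.dump(c,open("w1.json","w"))
E
```

```text
1.1 [0.42209408 0.2375475  0.21840158] [0.35709983 0.26004937 0.39894474]
```

View pics/w1.png

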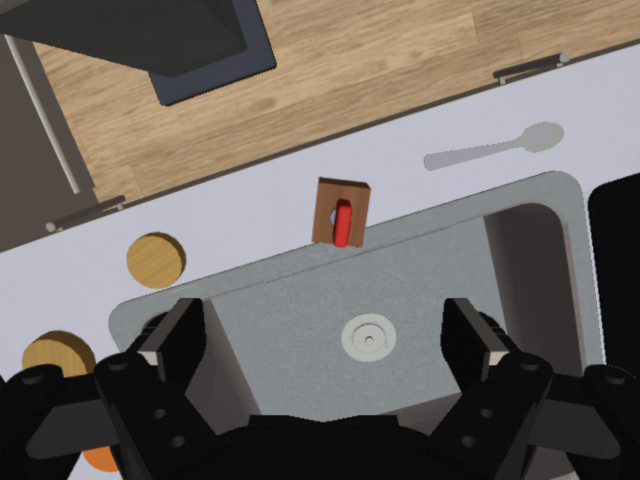

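Wrist view: lid at about (156,260), key head from (344,203) to (342,245), block at (341,212), spoon at (495,150). I'll triangulate the lid and key against the top view.

```bash
python3 - <<'E'
from h import *
import json
t=calibration("top");s=calibration("side");w=json.load(open("w1.json"))
print("lid",tri((t,(283,305)),(w,(156,260)),(s,(391,294))),atz(w,(156,260),.017),atz(t,(283,305),.018))
print("key",tri((t,(190,302)),(w,(343,224)),(s,(373,350))))
# red blob mask moments for key in wrist
I=cv2.imread("pics/w1.png");H=cv2.cvtColor(I,cv2.COLOR_BGR2HSV)
m=((H[...,0]<8)|(H[...,0]>172))&(H[...,1]>170)&(H[...,2]>100);m[:,:280]=0;m[:,400:]=0;m[300:]=0
m[:170]=0
print(cv2.minAreaRect(np.argwhere(m)[:,::-1].astype(np.float32)))
cv2.imwrite("pics/w1c.png",cv2.resize(I[160:280,280:400],(600,600),interpolation=cv2.INTER_CUBIC))
E
```

```text
lid (array([0.43476886, 0.05080502, 0.01147093]), [np.float64(0.0014327088619634856), np.float64(0.002748362667619985), np.float64(0.0017228526706866687)]) [0.43414747 0.05674855 0.017     ] [0.43372546 0.04902387 0.018     ]
key (array([0.44181997, 0.24820974, 0.066909  ]), [np.float64(0.001971852900930384), np.float64(0.002540197339436402), np.float64(0.0022541073526284993)])
((342.5917053222656, 225.812255859375), (13.94327163696289, 40.97074890136719), 7.594643592834473)
```

{"method": "apply_moves", "body": {
  "steps": [1,-16,0,0,1,-16,0,0,1,-16,0,0,1,-16,0,0,1,-16,0,0,1,-16,0,0]
}}

```text
clock: 1.65
position: [0.4313, 0.0784, 0.2188]
ee_rot: [-0.0, 0.154, 0.988, 0.0]
contact_force: [-0.0, 0.5, -0.8]
width: 0.0854
gripper_force: 0.0
```

```bash
python3 - <<'E'
from h import *
import json
s=get_state();c=calibration("wrist");I=get_image("wrist")[:,:,::-1]
cv2.imwrite("pics/w2.png",I);print(s['clock'],s['position'],c['xyz'])
c={k:np.array(v).tolist() for k,v in c.items()};json.dump(c,open("w2.json","w"))
a=cv2.imread("pics/w1c.png")
p=proj(c,(.434,.05,.018)).astype(int);print(p)
k=proj(c,(.441,.25,.07)).astype(int);print(k)
f=lambda x,y,r:cv2.resize(cv2.copyMakeBorder(I,80,80,80,80,cv2.BORDER_CONSTANT)[y+80-r:y+80+r,x+80-r:x+80+r],(400,400),interpolation=cv2.INTER_CUBIC)
cv2.imwrite("pics/w2c.png",np.hstack([cv2.resize(a,(400,400)),f(*p,50)]))
E
```

```text
1.65 [0.43133951 0.07842702 0.21884896] [0.36611838 0.10071372 0.39931809]
[294 206]
[523 154]
```

View pics/w2c.png

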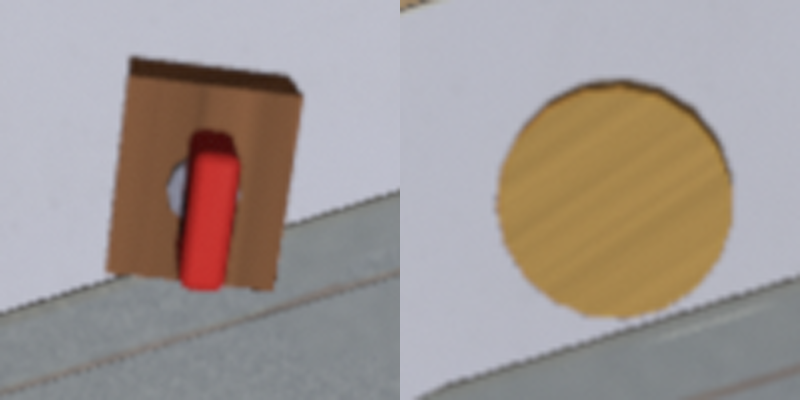

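Left crop: key head top face centre at about (210,220), which is w1 (343,226). Right crop: lid top face centre at about (614,203), which is w2 (297.5,206.7).

```bash
python3 - <<'E'
from h import *
import json
t=calibration("top");w=json.load(open("w1.json"));v=json.load(open("w2.json"))
print("lid",atz(v,(297.5,206.7),.018),tri((t,(283,305)),(v,(297.5,206.7)),(w,(155.5,262))))
q=lambda x,y:(280+x*.3,160+y*.3)
a,b=atz(w,q(216,153),.082),atz(w,q(203,287),.082);d=a-b
print("key",(a+b)/2,np.hypot(*d[:2]),np.degrees(np.arctan2(d[1],d[0])))
a,b=atz(w,q(131,73),.04),atz(w,q(108,272),.04);c,e=atz(w,q(301,95),.04),atz(w,q(274,290),.04)
for d in(a-b,c-e):print(np.hypot(*d[:2]),np.degrees(np.arctan2(d[1],d[0])))
print((a+b+c+e)/4)
I2=cv2.imread("pics/w2.png");H=cv2.cvtColor(I2,cv2.COLOR_BGR2HSV)
m=(((H[...,0]<8)|(H[...,0]>172))&(H[...,1]>170)&(H[...,2]>100));m[:,:490]=0;m[:120]=0;m[200:]=0
print(m.sum(),cv2.minAreaRect(np.argwhere(m)[:,::-1].astype(np.float32)))
E
```

```text
lid [0.43559065 0.05298464 0.018     ] (array([0.4363326 , 0.05092287, 0.00896731]), [np.float64(0.00244771722480163), np.float64(0.0012967475642837588), np.float64(0.0012876345371374488)])
key [0.44122145 0.25000929 0.082     ] 0.03398347438884139 157.56520769359273
0.05627884412986859 155.46184576573697
0.05556498075052404 156.11374554992548
[0.44196256 0.25016741 0.04      ]
550 ((528.5364990234375, 157.0084228515625), (12.74203872680664, 45.79638671875), 12.994616508483887)
```

{"method": "apply_moves", "body": {
  "steps": [0.4,-2.7,-3,0,0.4,-2.7,-7,0,0.4,-2.7,-11,0,0.4,-2.7,-15,0,0.4,-2.7,-18,0,0.4,-2.7,-20.5,0,0.4,-2.7,-21.4,0,0.4,-2.7,-21.4,0]
}}

```text
clock: 2.37
position: [0.4331, 0.0538, 0.0024]
ee_rot: [-0.003, 0.152, 0.988, 0.0]
contact_force: [-0.6, 0.9, 0.4]
width: 0.0854
gripper_force: 0.0
```

{"method": "apply_moves", "body": {
  "steps": [0,0,0,0,0,0,0,0,0,0,0,0,0,0,0,0,0,0,0,0,0,0,0,0,0,0,0,0,0,0,0,0],
  "jaw": 255,
  "newtons": 40
}}

```text
clock: 3.03
position: [0.4359, 0.0514, 0.0051]
ee_rot: [0.0, 0.153, 0.988, 0.0]
contact_force: [-0.5, 0.8, -0.1]
width: -0.0001
gripper_force: 0.0
```

The fingers shut on nothing, so I look.

```bash
python3 - <<'E'
from h import *
I=get_image("wrist")[:,:,::-1];S=get_image("side")[:,:,::-1];T=get_image("top")[:,:,::-1]
cv2.imwrite("pics/d.png",np.vstack([cv2.resize(I[60:480],(400,262)),cv2.resize(S[210:340,320:490],(400,306))]))
cv2.imwrite("pics/d.png",np.hstack([cv2.imread("pics/d.png"),cv2.resize(T[250:350,220:320],(400,568))]))
E
```

```text
(no output)
```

View pics/d.png

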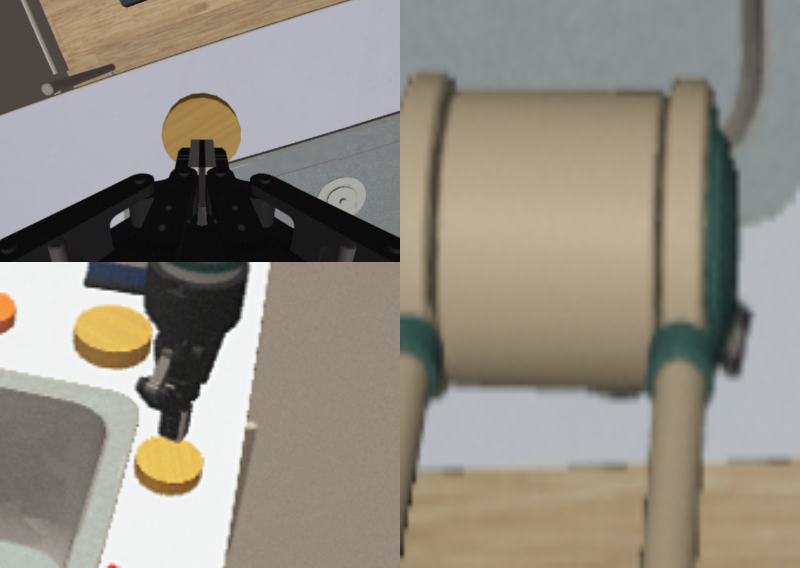

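The fingers are shut near the lid, which has not moved: side (392,295) as before. I'll compare the tip pixels with where the TCP should appear.

```bash
python3 - <<'E'
from h import *
s=get_state();w=calibration("wrist");sd=calibration("side");p=s['position']
print(p,s['qpos'],s['contact_force'],s['clock'])
for dz in(0,.02,.03,.05):print(dz,proj(w,p+[0,0,dz]),proj(sd,p+[0,0,dz]))
print(w['xyz']-p)
I=get_image("wrist")[:,:,::-1];S=get_image("side")[:,:,::-1]
cv2.imwrite("pics/d2.png",np.hstack([cv2.resize(I[200:360,220:420],(400,320),interpolation=2),cv2.resize(S[230:330,340:440],(400,320),interpolation=2)]))
E
```

```text
[0.43584002 0.0514067  0.00491077] [-4.14731001e-02  2.75171533e-01  2.05986245e+00  1.13304614e-04
  8.06468159e-01 -1.30433088e+00] [ 0.46551823 -0.62203912 -0.55514415] 3.1833
0 [319.80732814 269.55549248] [389.89395578 297.30624736]
0.02 [319.47678174 286.16619815] [391.03081901 290.02107249]
0.03 [319.28289343 295.92151941] [391.6089244  286.30422332]
0.05 [318.81953221 319.27156355] [392.78488615 278.71781096]
[-0.06532349  0.02231604  0.1804258 ]
```

View pics/d2.png

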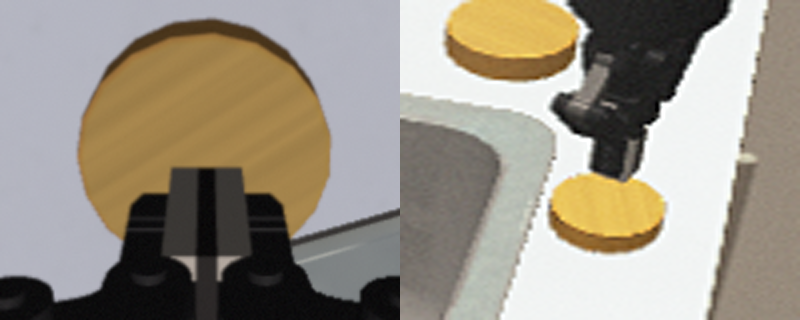

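```bash
python3 - <<'E'
from h import *
s=get_state();w=calibration("wrist");sd=calibration("side")
print(tri((w,(323.5,284)),(sd,(397.5,287))),tri((w,(323.5,284)),(sd,(396,286))))
E
```

```text
(array([0.42604166, 0.05643634, 0.04212499]), [np.float64(0.0023148412045336073), np.float64(0.0023148412045335366)]) (array([0.42777398, 0.05580819, 0.04221212]), [np.float64(0.0005839810450152226), np.float64(0.0005839810450151666)])
```

{"method": "apply_moves", "body": {
  "steps": [0,0,1,0,0,0,1,0,0,0,0,0,0,0,0,0,0,0,0,0,0,0,0,0,0,0,0,0],
  "jaw": 0
}}

```text
clock: 3.87
position: [0.436, 0.0515, 0.005]
ee_rot: [0.0, 0.153, 0.988, 0.0]
contact_force: [0.6, 0.3, 0.3]
width: 0.0834
gripper_force: 0.0
```

The shut tips sit about 37 mm above the reported TCP (tip z≈0.042), so they closed above the lid. I descend further in small steps, watching the force.

{"method": "apply_moves", "body": {
  "steps": [0,0,-1,0,0,0,-2,0,0,0,-2.5,0,0,0,-3,0,0,0,-3,0,0,0,-3,0]
}}

```text
clock: 4.37
position: [0.4358, 0.0515, -0.0252]
ee_rot: [-0.0, 0.153, 0.988, 0.0]
contact_force: [-0.1, -0.0, 0.8]
width: 0.0856
gripper_force: 0.0
```

{"method": "apply_moves", "body": {
  "steps": [0,0,-0.4,0,0,0,-0.7,0,0,0,-0.7,0,0,0,-0.7,0]
}}

```text
clock: 4.7
position: [0.4357, 0.0515, -0.0322]
ee_rot: [-0.0, 0.153, 0.988, 0.0]
contact_force: [0.0, 1.0, 1.2]
width: 0.0854
gripper_force: 0.0
```

{"method": "apply_moves", "body": {
  "steps": [0,0,0,0,0,0,0,0,0,0,0,0,0,0,0,0,0,0,0,0,0,0,0,0,0,0,0,0],
  "jaw": 255,
  "newtons": 40
}}

```text
clock: 5.28
position: [0.436, 0.0515, -0.0316]
ee_rot: [0.0, 0.153, 0.988, 0.0]
contact_force: [-1.7, 0.3, 4.9]
width: 0.0556
gripper_force: 41.3
```

```bash
python3 - <<'E'
from h import *
s=get_state();w=calibration("wrist");sd=calibration("side");print(s['position'],s['contact_force'],s['width'])
I=get_image("wrist")[:,:,::-1];S=get_image("side")[:,:,::-1]
cv2.imwrite("pics/d3.png",np.hstack([cv2.resize(I[160:400,170:470],(400,320),interpolation=2),cv2.resize(S[230:330,340:440],(400,320),interpolation=2)]))
E
```

```text
[ 0.43597467  0.05152074 -0.03157818] [-1.68223907  0.33160476  4.85757734] 0.05560565331928812
```

View pics/d3.png

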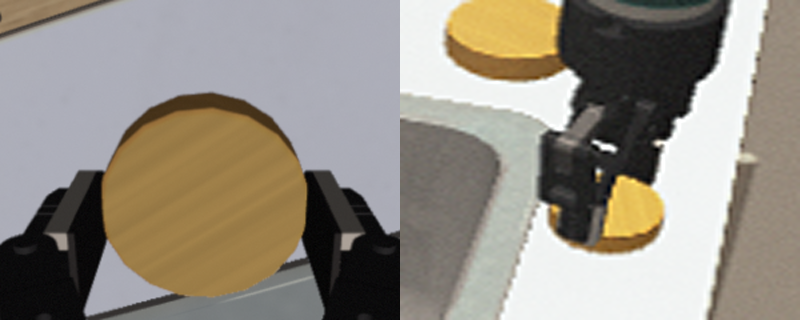

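The lid is gripped nearly centred, with the pad edge about 9 mm robot-side of the lid centre. The tips seem to touch the worktop (4.9 N up), so I regrasp 7 mm higher to clear the nest rim.

{"method": "apply_moves", "body": {
  "steps": [0,0,0,0,0,0,0,0,0,0,0.4,0,0,0,0.7,0,0,0,0.7,0],
  "jaw": 60
}}

```text
clock: 5.8
position: [0.4364, 0.0515, -0.0245]
ee_rot: [0.001, 0.153, 0.988, 0.0]
contact_force: [-0.0, -0.1, 0.9]
width: 0.0655
gripper_force: 0.0
```

{"method": "apply_moves", "body": {
  "steps": [0,0,0,0,0,0,0,0,0,0,0,0,0,0,0,0,0,0,0,0],
  "jaw": 255
}}

```text
clock: 6.22
position: [0.437, 0.0504, -0.0213]
ee_rot: [0.002, 0.153, 0.988, -0.001]
contact_force: [-8.3, -6.1, 39.7]
width: 0.0413
gripper_force: 42.7
```

The tips rode onto the lid top, so the earlier depth was right after all (tips about 10 mm up). I open and go back, slightly deeper.

{"method": "apply_moves", "body": {
  "steps": [0,0,0.5,0,0,0,1,0,0,0,1,0,0,0,1,0,0,0,1,0],
  "jaw": 0
}}

```text
clock: 6.63
position: [0.4354, 0.0516, -0.0156]
ee_rot: [-0.0, 0.153, 0.988, 0.0]
contact_force: [-0.1, -0.7, 0.1]
width: 0.0856
gripper_force: 0.0
```

```bash
python3 - <<'E'
from h import *
s=get_state();w=calibration("wrist");print(s['position'],s['contact_force'],s['width'])
I=get_image("wrist")[:,:,::-1]
H=cv2.cvtColor(I,cv2.COLOR_BGR2HSV);m=((H[...,0]>15)&(H[...,0]<27)&(H[...,1]>120)&(H[...,2]>140)).astype(np.uint8)
n,l,st,ce=cv2.connectedComponentsWithStats(m)
for i in range(1,n):
    if st[i,4]>2000:
        c=np.argwhere(l==i)[:,::-1].astype(np.int32);e=cv2.fitEllipse(cv2.convexHull(c));print(st[i],e,atz(w,e[0],.018))
E
```

```text
[ 0.43544766  0.0515758  -0.01557708] [-0.12887828 -0.70414547  0.14590065] 0.08559025017365085
[  262   232   141   128 14011] ((332.2335510253906, 295.3902282714844), (127.68936920166016, 140.4063720703125), 86.38200378417969) [0.43528993 0.05707626 0.018     ]
```

{"method": "apply_moves", "body": {
  "steps": [0,0.3,-0.6,0,0,0.3,-1.2,0,0,0.3,-1.7,0,0,0.3,-1.8,0,0,0.3,-1.8,0]
}}

```text
clock: 7.1
position: [0.435, 0.0546, -0.034]
ee_rot: [-0.001, 0.153, 0.988, -0.0]
contact_force: [-0.2, 0.2, 0.0]
width: 0.0853
gripper_force: 0.0
```

{"method": "apply_moves", "body": {
  "steps": [0,0,0,0,0,0,0,0,0,0,0,0,0,0,0,0,0,0,0,0,0,0,0,0],
  "jaw": 255,
  "newtons": 30
}}

```text
clock: 7.6
position: [0.4361, 0.0544, -0.0327]
ee_rot: [0.0, 0.153, 0.988, 0.0]
contact_force: [-1.8, 0.5, 5.9]
width: 0.0563
gripper_force: 31.9
```

Gripped. I lift and travel to a view short of the stamper.

{"method": "apply_moves", "body": {
  "steps": [0,0,3,0,0,0,7,0,0,0,11,0,1,-3,14,0,2,-7,16,0,3,-11,17,0,4,-15,17,0,4.5,-19,17,0]
}}

```text
clock: 8.27
position: [0.4818, -0.133, 0.1382]
ee_rot: [0.002, 0.153, 0.988, -0.0]
contact_force: [0.7, 0.1, -1.2]
width: 0.0559
gripper_force: 32.9
```

{"method": "apply_moves", "body": {
  "steps": [0,0,0,0,0,0,0,0]
}}

```text
clock: 8.43
position: [0.4802, -0.133, 0.1364]
ee_rot: [-0.0, 0.155, 0.988, 0.0]
contact_force: [-0.7, 1.0, -1.0]
width: 0.0563
gripper_force: 32.9
```

```bash
python3 - <<'E'
from h import *
import json
s=get_state();c=calibration("wrist");I=get_image("wrist")[:,:,::-1]
cv2.imwrite("pics/w3.png",I);print(s['clock'],s['position'],s['contact_force'],s['width'],s['gripper_force'])
json.dump({k:np.array(v).tolist() for k,v in c.items()},open("w3.json","w"))
t=calibration("top")
print(atz(t,(419.75,269.75),.043),atz(t,(465.5,266.3),.053))
print(proj(c,atz(t,(419.75,269.75),.043)),proj(c,atz(t,(465.5,266.3),.053)))
E
```

```text
8.4333 [ 0.48020904 -0.13300609  0.13635858] [-0.71471324  1.01962338 -1.00068576] 0.05625986586837595 32.87960871719406
[ 0.50229769 -0.25763456  0.043     ] [ 0.50602137 -0.35716015  0.053     ]
[171.94947112 298.74962566] [ 53.9017678  343.45925376]
```

View pics/w3.png

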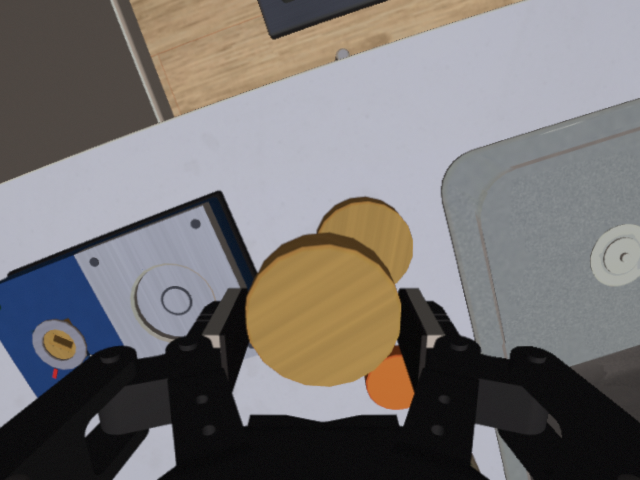

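Wrist view: nest floor ring at (177,300), key ring at (60,344), red mark at (55,373), slot along (54,339)–(71,346), lid in hand centred at about (324,316). I compute the nest and the lid-in-hand offset.

```bash
python3 - <<'E'
from h import *
import json
c=json.load(open("w3.json"));t=calibration("top");sd=calibration("side")
n=atz(c,(177,300),.043);k=atz(c,(60,344),.053);print("nest",n,"key",k,k-n,np.hypot(*(k-n)[:2]))
print(tri((c,(177,300)),(t,(419.75,269.75))),tri((c,(60,344)),(t,(465.5,266.3))))
q=lambda x,y:(330+(x-400)*.3,150+(y-300)*.3)
print(tri((c,(177,300)),(t,(419.75,269.75)),(sd,q(582,463))),tri((c,(60,344)),(t,(465.5,266.3)),(sd,q(597,391))))
I=cv2.imread("pics/w3.png");H=cv2.cvtColor(I,cv2.COLOR_BGR2HSV)
m=((H[...,0]>12)&(H[...,0]<28)&(H[...,1]>100)&(H[...,2]>120)).astype(np.uint8);m[:250]=0
# lid-in-hand: use lower arc + sides
y,x=np.nonzero(m[:,246:403]);y_=y;x_=x+246
pts=[]
for yy in range(255,388):
    r=x_[(y_==yy)]
    if len(r)>20:pts+= [(r.min(),yy)] + ([(r.max(),yy)] if yy>285 else [])
e=cv2.fitEllipse(np.array(pts,np.float32));print(e)
for z in(.186,.1877,.19):print("lid",atz(c,e[0],z),atz(c,(324,316),z))
# slot direction
for z in(.049,):
    a,b=atz(c,(54,338.5),z),atz(c,(72,346.5),z);d=b-a;print(np.degrees(np.arctan2(d[1],d[0])),np.hypot(*d[:2]))
# stamper edge direction
d=atz(c,(220,193),.008)-atz(c,(10,273),.008);print("edge",np.degrees(np.arctan2(d[1],d[0])))
# slot via dark pixels
E
```

```text
nest [ 0.50439689 -0.2543705   0.043     ] key [ 0.50784938 -0.35257545  0.053     ] [ 0.00345249 -0.09820495  0.01      ] 0.09826561800753053
(array([ 0.50422944, -0.25745041,  0.03898273]), [np.float64(0.0017671237338244322), np.float64(0.0017671237338243715)]) (array([ 0.50821121, -0.35815036,  0.0475404 ]), [np.float64(0.0016572580896198079), np.float64(0.001657258089619699)])
(array([ 0.5025064 , -0.25602634,  0.04327323]), [np.float64(0.0025278752643902664), np.float64(0.0015505803082641885), np.float64(0.0016250133924033392)]) (array([ 0.50700199, -0.35687328,  0.05021812]), [np.float64(0.0024311641877698812), np.float64(0.0012478211906995198), np.float64(0.0013714936078632277)])
((325.67120361328125, 324.18939208984375), (140.177490234375, 170.213623046875), 129.21047973632812)
lid [ 0.48308302 -0.13136116  0.186     ] [ 0.47975979 -0.13092742  0.186     ]
lid [ 0.48219939 -0.13109001  0.1877    ] [ 0.47891934 -0.1306619   0.1877    ]
lid [ 0.48100389 -0.13072316  0.19      ] [ 0.47778225 -0.13030268  0.19      ]
45.73753714239788 0.015068019832885445
edge 91.9502090811604
```

Nest is at about (0.5035,-0.2555,0.043) and the lid is centred in hand within 2 mm. The slot points at about 46° and the tops agree with 50 mm. For a finer fit I hover low on the far side of the nest, where the wrist camera sees it unobstructed.

{"method": "apply_moves", "body": {
  "steps": [2,-3.5,0,0,4,-7,0,0,6,-10.5,-1,0,8,-13,-4,0,9,-14.5,-7,0,9,-14.5,-9,0,9,-14.5,-9.4,0,9,-14.5,-9.4,0]
}}

```text
clock: 9.15
position: [0.5685, -0.2731, 0.0406]
ee_rot: [-0.003, 0.153, 0.988, 0.002]
contact_force: [0.8, 0.6, 0.1]
width: 0.0558
gripper_force: 32.9
```

{"method": "apply_moves", "body": {
  "steps": [0,0,0,0,0,0,0,0]
}}

```text
clock: 9.32
position: [0.5712, -0.2752, 0.0449]
ee_rot: [0.001, 0.153, 0.988, -0.0]
contact_force: [-0.6, -0.3, -0.5]
width: 0.0562
gripper_force: 32.9
```

```bash
python3 - <<'E'
from h import *
import json
s=get_state();c=calibration("wrist");I=get_image("wrist")[:,:,::-1]
cv2.imwrite("pics/w4.png",I);print(s['clock'],s['position'],s['contact_force'],s['width'],s['gripper_force'])
json.dump({k:np.array(v).tolist() for k,v in c.items()},open("w4.json","w"))
print(proj(c,(.5035,-.2555,.043)),proj(c,(.5075,-.3555,.053)))
E
```

```text
9.3167 [ 0.57116807 -0.27518713  0.04485924] [-0.64886337 -0.3484571  -0.48318943] 0.056154596133119336 32.87911674444331
[315.79773524 116.81155818] [103.5124876  198.36941734]
```

View pics/w4.png

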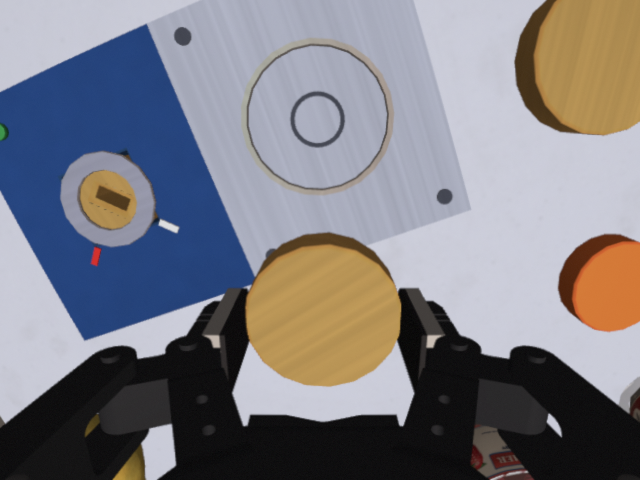

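Wrist view: nest floor ring at (317.5,119.5), nest rim at about (318,117), slot centre at about (113,198.5) with corners (98,186), (131,201), (128,211), (95,197). The lid in hand spans x 246–401 with its bottom at 386. I refine these by fits.

```bash
python3 - <<'E'
from h import *
import json
c=json.load(open("w4.json"));I=cv2.imread("pics/w4.png");H=cv2.cvtColor(I,cv2.COLOR_BGR2HSV);V=I.max(2)
print("col323 V",V[228:262:2,323],"row316",V[316,236:256:2],V[316,392:412:2])
m=((H[...,0]>10)&(H[...,0]<28)&(H[...,1]>90)&(V>125)).astype(np.uint8);m[:,:240]=0;m[:,410:]=0;m[:225]=0;m[395:]=0
n,l,st,_=cv2.connectedComponentsWithStats(m);i=1+st[1:,4].argmax();print(st[i])
h=cv2.convexHull(np.argwhere(l==i)[:,::-1].astype(np.int32));e=cv2.fitEllipse(h);print("lid",e)
G=cv2.cvtColor(I,cv2.COLOR_BGR2GRAY)
r=(G<110).astype(np.uint8);r[:85]=0;r[152:]=0;r[:,:285]=0;r[:,350:]=0
f=cv2.minAreaRect(np.argwhere(r)[:,::-1].astype(np.float32));print("ring",f,r.sum())
P=f[0];nz=.043;nest=atz(c,P,nz)
for dz in(.031,.033,.036):
    L=atz(c,e[0],.0449+dz+.018);print(dz,"lid",L,"shift",nest-L)
print("nest",nest)
sl=((H[...,2]<110)).astype(np.uint8);sl[:183]=0;sl[214:]=0;sl[:,:90]=0;sl[:,136:]=0
n,l,st,_=cv2.connectedComponentsWithStats(sl);i=1+st[1:,4].argmax();g=cv2.minAreaRect(np.argwhere(l==i)[:,::-1].astype(np.float32));print("slot",st[i],g)
B=cv2.boxPoints(g);W=np.array([atz(c,p,.049) for p in B]);print(W[:,:2],W.mean(0))
for a in(0,1):
    d=W[a+1]-W[a];print(np.hypot(*d[:2]),np.degrees(np.arctan2(d[1],d[0])))
E
```

```text
col323 V [183 184 142  85  88  86  83  84 118 182 185 186 185 182 180 179 178] row316 [ 12  15  12  13  26 155 189 190 190 189] [184 184 184 185 136  11  11  14  10   7]
[  246   244   155   142 17344]
lid ((322.953857421875, 314.7900390625), (141.5226593017578, 156.4239959716797), 89.67414855957031)
ring ((317.5, 119.0), (54.0, 53.0), 90.0) 621
0.031 lid [ 0.5702718  -0.27334892  0.0939    ] shift [-0.06566181  0.01827482 -0.0509    ]
0.033 lid [ 0.56928228 -0.27303524  0.0959    ] shift [-0.0646723   0.01796114 -0.0529    ]
0.036 lid [ 0.567798   -0.27256472  0.0989    ] shift [-0.06318802  0.01749062 -0.0559    ]
nest [ 0.50460998 -0.2550741   0.043     ]
slot [ 96 186  34  24 403] ((112.51640319824219, 197.81967163085938), (33.66878128051758, 12.196344375610352), 23.629377365112305)
[[ 0.5055414  -0.3615263 ]
 [ 0.50162288 -0.35706354]
 [ 0.51168063 -0.34602466]
 [ 0.51569991 -0.3504088 ]] [ 0.5086362  -0.35375582  0.049     ]
0.005938943616011663 131.2846979741743
0.014933687495032379 47.66269075373023
```

{"method": "apply_moves", "body": {
  "steps": [-2.5,0.7,0,0,-5,1.4,0,0,-6.5,1.8,0,0,-6.5,1.8,-0.7,0,-6.5,1.8,-1.4,0,-6.5,1.8,-2,0,-6.5,1.8,-2,0,-6.5,1.8,-2,0]
}}

```text
clock: 10.03
position: [0.5059, -0.2581, 0.0224]
ee_rot: [-0.0, 0.153, 0.988, 0.0]
contact_force: [-0.1, 0.3, -1.5]
width: 0.0561
gripper_force: 32.9
```

```bash
python3 - <<'E'
from h import *
import json
s=get_state();print(s['position'],s['contact_force'])
c=json.load(open("w4.json"));u=R.from_euler('z',72.35,degrees=True).apply([1,0,0])
for dz in(.025,.029,.033,.037,.041):
    L=atz(c,(323,314.8),.0449+dz+.018);print(dz,np.linalg.norm(proj(c,L+.029*u)-proj(c,L-.029*u)))
E
```

```text
[ 0.50590382 -0.25813227  0.02244138] [-0.10950246  0.32177311 -1.45621426]
0.025 153.11408200305542
0.029 157.69018940908728
0.033 162.54749848862593
0.037 167.7126724034582
0.041 173.21584399481526
```

{"method": "apply_moves", "body": {
  "steps": [0,0,0,0,0,0,-0.2,0,0,0,-0.4,0,0,0,-0.6,0,0,0,-0.7,0,0,0,-0.7,0,0,0,-0.7,0]
}}

```text
clock: 10.62
position: [0.5051, -0.2578, 0.0159]
ee_rot: [-0.0, 0.153, 0.988, 0.0]
contact_force: [-0.6, 0.9, 0.4]
width: 0.0562
gripper_force: 33.0
```

{"method": "apply_moves", "body": {
  "steps": [0,0,-0.1,0,0,0,-0.2,0,0,0,-0.3,0,0,0,-0.3,0,0,0,-0.3,0]
}}

```text
clock: 11.03
position: [0.5045, -0.2575, 0.0126]
ee_rot: [-0.001, 0.153, 0.988, 0.0]
contact_force: [-0.7, 1.4, -0.2]
width: 0.0563
gripper_force: 32.9
```

{"method": "apply_moves", "body": {
  "steps": [0,0,-0.1,0,0,0,-0.2,0,0,0,-0.3,0,0,0,-0.3,0,0,0,-0.3,0]
}}

```text
clock: 11.45
position: [0.5046, -0.2575, 0.0103]
ee_rot: [-0.001, 0.153, 0.988, 0.0]
contact_force: [-4.5, 2.3, 5.7]
width: 0.056
gripper_force: 33.5
```

{"method": "apply_moves", "body": {
  "steps": [-0.1,0,0,0,-0.1,0,-0.1,0,-0.1,0,-0.2,0,-0.1,0,-0.2,0]
}}

```text
clock: 11.78
position: [0.5047, -0.2576, 0.0102]
ee_rot: [0.001, 0.153, 0.988, 0.0]
contact_force: [-4.2, 4.2, 17.3]
width: 0.0559
gripper_force: 34.5
```

Firm stop at the expected height (lid bottom ≈0.043). I relax, release and lift.

{"method": "apply_moves", "body": {
  "steps": [0,0,0.1,0,0,0,0.1,0,0,0,0.1,0,0,0,0.1,0,0,0,0.1,0,0,0,0.1,0],
  "jaw": 0
}}

```text
clock: 12.28
position: [0.5042, -0.258, 0.0085]
ee_rot: [-0.0, 0.153, 0.988, 0.0]
contact_force: [0.0, -0.2, 0.0]
width: 0.0856
gripper_force: 0.0
```

{"method": "apply_moves", "body": {
  "steps": [0,0,1,0,0,0,3,0,0,0,6,0,2,0,9,0,4,0,10,0,6,0,10,0,6,0,10,0,6,0,10,0]
}}

```text
clock: 12.95
position: [0.5646, -0.2579, 0.1093]
ee_rot: [0.0, 0.153, 0.988, -0.0]
contact_force: [-0.5, -0.1, -0.3]
width: 0.0854
gripper_force: 0.0
```

```bash
python3 - <<'E'
from h import *
import json
s=get_state();c=calibration("wrist");I=get_image("wrist")[:,:,::-1];print(s['clock'],s['position'],s['contact_force'])
cv2.imwrite("pics/w5.png",I);json.dump({k:np.array(v).tolist() for k,v in c.items()},open("w5.json","w"))
H=cv2.cvtColor(I,cv2.COLOR_BGR2HSV);V=I.max(2)
p=proj(c,(.5046,-.2551,.061));print(p)
m=((H[...,0]>10)&(H[...,0]<28)&(H[...,1]>90)&(V>125)).astype(np.uint8)
n,l,st,ce=cv2.connectedComponentsWithStats(m)
for i in range(1,n):
    if st[i,4]>1500:
        h=cv2.convexHull(np.argwhere(l==i)[:,::-1].astype(np.int32));e=cv2.fitEllipse(h);print(st[i],e)
        if np.linalg.norm(np.array(e[0])-p)<60: E=e
for z in(.061,.064,.068):
    L=atz(c,E[0],z);print(z,L,[np.linalg.norm(proj(c,L+.029*u)-proj(c,L-.029*u)) for u in np.eye(3)[:2]])
x,y=map(int,E[0]);print(V[max(0,y-90):y+90:4,x])
# sub-model: project top circle and compare to hull
for dz in np.arange(.055,.076,.003):
    L=atz(c,E[0],dz);a=np.linspace(0,6.28,90);q=np.array([proj(c,L+.029*np.array([np.cos(b),np.sin(b),0])) for b in a],np.float32);print(round(dz,3),cv2.fitEllipse(q)[1])
E
```

```text
12.95 [ 0.56464116 -0.25788043  0.10928223] [-0.4842666  -0.08079222 -0.3139697 ]
[292.40970344 140.45778476]
[  459    25   115   123 10965] ((516.3192749023438, 86.0011215209961), (111.97145080566406, 124.94761657714844), 26.242460250854492)
[ 241   90  101  104 8204] ((291.4210205078125, 141.25770568847656), (100.93321990966797, 103.73644256591797), 154.32046508789062)
[ 503  232   72   71 3907] ((538.1778564453125, 266.9228820800781), (64.8558578491211, 76.7230224609375), 50.579833984375)
0.061 [ 0.50484669 -0.25576507  0.061     ] [np.float64(106.27842585288836), np.float64(103.60324515587642)]
0.064 [ 0.50477398 -0.2555005   0.064     ] [np.float64(107.68971447417078), np.float64(104.97757170050636)]
0.068 [ 0.50467703 -0.25514774  0.068     ] [np.float64(109.63075816243885), np.float64(106.86768735768192)]
[168 168 168 167 166 166 167 168 147 164 165 161 159 165 170 165 166 164
 161 162 167 164 162 167 170 163 167 164 160 163 164 167 166 164 166 169
 162 164 165 167 168 169 169 172 170]
0.055 (100.99665832519531, 103.57490539550781)
0.058 (102.302978515625, 104.91487121582031)
0.061 (103.64352416992188, 106.2899398803711)
0.064 (105.0196533203125, 107.7015151977539)
0.067 (106.43279266357422, 109.15107727050781)
0.07 (107.88446044921875, 110.64016723632812)
0.073 (109.37625122070312, 112.1704330444336)
```

The lid is at (0.5048,-0.2558), within 1 mm of the nest centre, and its apparent size matches a seated lid. Next is the key.

{"method": "apply_moves", "body": {
  "steps": [-0.9,3.8,0,-1,-1.8,7.6,1,-2,-2.7,11.4,2,-3,-3.6,15.2,3,-4,-4.5,19,3,-5,-5.4,22.8,3,-6,-6.3,26.6,3,-6,-7.2,30.4,3,-6]
}}

```text
clock: 13.67
position: [0.4897, 0.0472, 0.1386]
ee_rot: [-0.001, 0.205, 0.979, -0.0]
contact_force: [1.6, -0.5, 0.5]
width: 0.0856
gripper_force: 0.0
```

{"method": "apply_moves", "body": {
  "steps": [-1,4,0,0,-2,8,0,0,-3,12,0,0,-4,16,0,0,-4.3,18.5,0,0,-4.3,18.5,0,0,-4.3,18.5,0,0]
}}

```text
clock: 14.25
position: [0.4476, 0.2312, 0.1384]
ee_rot: [-0.001, 0.203, 0.979, -0.001]
contact_force: [0.7, -0.5, -0.3]
width: 0.0853
gripper_force: 0.0
```

```bash
python3 - <<'E'
from h import *
s=get_state();c=calibration("wrist");I=get_image("wrist")[:,:,::-1];print(s['clock'],s['position'],s['ee_rot'])
cv2.imwrite("pics/w6.png",I)
Y=R.from_quat(np.array(s['ee_rot'])[[1,2,3,0]]).apply([0,1,0]);print("yaw",np.degrees(np.arctan2(Y[1],Y[0])))
print(proj(c,(.4412,.25,.082)))
H=cv2.cvtColor(I,cv2.COLOR_BGR2HSV);V=H[...,2]
m=(((H[...,0]<8)|(H[...,0]>172))&(H[...,1]>170)&(V>90)).astype(np.uint8)
n,l,st,ce=cv2.connectedComponentsWithStats(m);i=1+st[1:,4].argmax();x,y,w,h,_=st[i];print(st[i])
for yy in range(y,y+h,4):
    r=np.nonzero(l[yy]==i)[0];print(yy,r.min(),r.max(),V[yy,int(r.mean())])
E
```

```text
14.25 [0.44762285 0.23116308 0.13842286] [-5.94151541e-04  2.03418530e-01  9.79091395e-01 -7.66800141e-04]
yaw 66.52615738907775
[344.84413913 215.59448447]
[ 335  188   20   56 1021]
188 339 353 116
192 336 354 180
196 336 354 186
200 336 354 186
204 336 353 186
208 336 353 186
212 336 354 186
216 336 354 187
220 336 353 186
224 335 353 186
228 335 353 186
232 335 353 186
236 335 353 186
240 335 352 185
```

The key is confirmed at (0.4412,0.2500) with yaw aligned within about 1°. I descend and grip.

{"method": "apply_moves", "body": {
  "steps": [-0.5,1.8,0,0,-0.5,1.8,0,0,-0.5,1.8,-3,0,-0.5,1.8,-6,0,-0.5,1.8,-9,0,-0.5,1.8,-11.5,0,-0.5,1.8,-12.5,0,-0.5,1.8,-12.5,0]
}}

```text
clock: 14.97
position: [0.4423, 0.2466, 0.0116]
ee_rot: [-0.002, 0.206, 0.979, -0.002]
contact_force: [0.2, -0.0, -0.0]
width: 0.0857
gripper_force: 0.0
```

{"method": "apply_moves", "body": {
  "steps": [0,0,0,0,0,0,0,0,0,0,0,0,0,0,0,0,0,0,0,0,0,0,0,0,0,0,0,0,0,0,0,0],
  "jaw": 255,
  "newtons": 70
}}

```text
clock: 15.63
position: [0.4443, 0.2489, 0.0146]
ee_rot: [0.0, 0.205, 0.979, -0.0]
contact_force: [-1.6, -1.5, 5.6]
width: 0.0107
gripper_force: 68.4
```

{"method": "apply_moves", "body": {
  "steps": [0,0,1,0,0,0,2.5,0,0,0,5,0,0,0,8,0,0,0,11,0,0,0,12,0,0,0,12,0,0,0,12,0]
}}

```text
clock: 16.3
position: [0.4439, 0.2491, 0.1337]
ee_rot: [0.0, 0.205, 0.979, 0.0]
contact_force: [0.5, -0.8, -0.6]
width: 0.0109
gripper_force: 68.1
```

```bash
cat > red.py <<'E'
from h import *
s=get_state();c=calibration("wrist");I=get_image("wrist")[:,:,::-1];p=s['position']
print(s['clock'],p,s['contact_force'],s['width'],s['gripper_force'])
Y=R.from_quat(np.array(s['ee_rot'])[[1,2,3,0]]).apply([0,1,0]);print("yaw",np.degrees(np.arctan2(Y[1],Y[0])))
H=cv2.cvtColor(I,cv2.COLOR_BGR2HSV);V=H[...,2]
m=(((H[...,0]<8)|(H[...,0]>172))&(H[...,1]>150)&(V>60)).astype(np.uint8);m[:,:280]=0;m[:,370:]=0
n,l,st,ce=cv2.connectedComponentsWithStats(m);i=1+st[1:,4].argmax();x,y,w,h,_=st[i];print(st[i])
for yy in range(y,y+h,4):
    r=np.nonzero(l[yy]==i)[0];print((yy,r.min(),r.max(),int(V[yy,int(r.mean())])),end=' ')
X=np.array([Y[1],-Y[0],0]) # key x axis
for o in(-.004,-.002,0,.002):
    b=p+[0,0,-.0046+.072]+X*o
    print("\n",o,proj(c,b+X*.018),proj(c,b-X*.018),end='')
E
python3 red.py; python3 -c "import cv2;I=cv2.imread('pics/w6.png')"
```

```text
16.3 [0.44388453 0.24908782 0.13372442] [ 0.4646913  -0.76362244 -0.58533797] 0.01087770932604012 68.1263279914856
yaw 66.37152762824421
[ 304  254   39  128 4344]
(254, np.int64(315), np.int64(330), 70) (258, np.int64(310), np.int64(335), 73) (262, np.int64(309), np.int64(336), 74) (266, np.int64(308), np.int64(337), 75) (270, np.int64(308), np.int64(337), 74) (274, np.int64(306), np.int64(339), 76) (278, np.int64(306), np.int64(339), 75) (282, np.int64(306), np.int64(339), 78) (286, np.int64(305), np.int64(340), 137) (290, np.int64(305), np.int64(341), 177) (294, np.int64(304), np.int64(342), 201) (298, np.int64(304), np.int64(342), 208) (302, np.int64(304), np.int64(342), 208) (306, np.int64(304), np.int64(341), 209) (310, np.int64(305), np.int64(341), 209) (314, np.int64(306), np.int64(340), 209) (318, np.int64(306), np.int64(340), 209) (322, np.int64(306), np.int64(340), 209) (326, np.int64(306), np.int64(340), 208) (330, np.int64(306), np.int64(340), 208) (334, np.int64(306), np.int64(340), 209) (338, np.int64(306), np.int64(340), 209) (342, np.int64(306), np.int64(340), 208) (346, np.int64(306), np.int64(340), 209) (350, np.int64(306), np.int64(340), 208) (354, np.int64(306), np.int64(340), 208) (358, np.int64(306), np.int64(340), 208) (362, np.int64(306), np.int64(339), 208) (366, np.int64(306), np.int64(339), 208) (370, np.int64(306), np.int64(339), 208) (374, np.int64(306), np.int64(339), 208) (378, np.int64(309), np.int64(337), 206) 
 -0.004 [318.45220963 382.58217804] [318.0122879  281.57420906]
 -0.002 [318.47552838 387.67394583] [318.03765691 287.67099775]
 0 [318.4987224  392.71379576] [318.06292695 293.70875219]
 0.002 [318.52179111 397.70216405] [318.08809562 299.68780322]
```

Key held. The wrist camera shows a lateral bias of about 2 mm, so I will measure the slot and the key head in one view. I travel, turning about -109.5° on the way.

{"method": "apply_moves", "body": {
  "steps": [0.1,-3.8,0,-7,0.2,-7.6,0,-14,0.3,-11.4,0,-21,0.4,-15.2,0,-28,0.5,-19,0,-35,0.6,-22.8,0,-42,0.7,-26.6,0,-49,0.8,-30.4,0,-56]
}}

```text
clock: 17.02
position: [0.4503, -0.0562, 0.1318]
ee_rot: [-0.002, 0.643, 0.766, -0.001]
contact_force: [0.7, -0.6, -0.5]
width: 0.0107
gripper_force: 68.2
```

{"method": "apply_moves", "body": {
  "steps": [0.2,-3.8,0,-7,0.4,-7.6,0,-14,0.6,-11.4,0,-21,0.8,-15.2,0,-28,1,-19,0,-35,1.2,-22.8,0,-42,1.4,-26.6,0,-49,1.6,-30.4,0,-53.5]
}}

```text
clock: 17.68
position: [0.4667, -0.3597, 0.1311]
ee_rot: [-0.002, 0.919, 0.395, -0.001]
contact_force: [0.6, 0.6, -0.2]
width: 0.011
gripper_force: 68.2
```

{"method": "apply_moves", "body": {
  "steps": [0,-3,-2,0,0,-4,-4,0,0,-4,-4.5,0,0,-4,-4.5,0,0,-4,-4.5,0]
}}

```text
clock: 18.1
position: [0.4674, -0.3969, 0.0875]
ee_rot: [-0.002, 0.917, 0.398, -0.0]
contact_force: [0.6, 0.7, 0.1]
width: 0.0107
gripper_force: 68.3
```

```bash
python3 red.py; python3 - <<'E'
from h import *
c=calibration("wrist");I=get_image("wrist")[:,:,::-1];cv2.imwrite("pics/w7.png",I)
p=proj(c,(.508,-.356,.049));print("\nslot pred",p)
H=cv2.cvtColor(I,cv2.COLOR_BGR2HSV);V=H[...,2];x,y=map(int,p)
for t in(90,110,125):
    m=(V<t).astype(np.uint8);m[:,:x-32]=0;m[:,x+32:]=0;m[:max(0,y-32)]=0;m[y+32:]=0
    n,l,st,ce=cv2.connectedComponentsWithStats(m)
    i=min(range(1,n),key=lambda i:np.linalg.norm(ce[i]-p)+(500 if st[i,4]<120 else 0))
    g=cv2.minAreaRect(np.argwhere(l==i)[:,::-1].astype(np.float32));W=np.array([atz(c,q,.049) for q in cv2.boxPoints(g)])
    print(t,st[i],g,W.mean(0),[(np.hypot(*(W[a+1]-W[a])[:2]),np.degrees(np.arctan2(*(W[a+1]-W[a])[1::-1]))) for a in(0,1)])
E
```

```text
18.1 [ 0.46739602 -0.39693999  0.08746814] [0.56665895 0.72233812 0.08854924] 0.01072581306270008 68.29400181770325
yaw -43.11510384893464
[ 304  254   39  128 4331]
(254, np.int64(319), np.int64(324), 92) (258, np.int64(309), np.int64(335), 96) (262, np.int64(308), np.int64(336), 98) (266, np.int64(308), np.int64(337), 99) (270, np.int64(307), np.int64(337), 100) (274, np.int64(306), np.int64(339), 102) (278, np.int64(306), np.int64(339), 103) (282, np.int64(306), np.int64(339), 105) (286, np.int64(305), np.int64(341), 173) (290, np.int64(304), np.int64(341), 211) (294, np.int64(304), np.int64(342), 222) (298, np.int64(304), np.int64(342), 225) (302, np.int64(304), np.int64(342), 225) (306, np.int64(304), np.int64(341), 225) (310, np.int64(305), np.int64(341), 225) (314, np.int64(306), np.int64(340), 224) (318, np.int64(306), np.int64(340), 224) (322, np.int64(306), np.int64(340), 224) (326, np.int64(306), np.int64(340), 225) (330, np.int64(306), np.int64(340), 224) (334, np.int64(306), np.int64(340), 225) (338, np.int64(306), np.int64(340), 225) (342, np.int64(306), np.int64(340), 224) (346, np.int64(306), np.int64(340), 224) (350, np.int64(306), np.int64(340), 224) (354, np.int64(306), np.int64(340), 223) (358, np.int64(306), np.int64(340), 224) (362, np.int64(306), np.int64(339), 223) (366, np.int64(306), np.int64(339), 223) (370, np.int64(306), np.int64(339), 223) (374, np.int64(306), np.int64(340), 223) (378, np.int64(309), np.int64(336), 221) 
 -0.004 [322.74593764 386.93234287] [322.69184315 286.81293021]
 -0.002 [322.74870669 391.97897647] [322.69506474 292.85671027]
 0 [322.7514517  396.97414297] [322.69826051 298.8418588 ]
 0.002 [322.7541728  401.91827774] [322.70143049 304.76871376]
slot pred [325.06340158 146.05635972]Traceback (most recent call last):
  File "<stdin>", line 8, in <module>
ValueError: min() iterable argument is empty
```

```bash
python3 - <<'E'
from h import *
s=get_state();c=calibration("wrist");p=s['position'];print(p)
I=get_image("wrist")[:,:,::-1];cv2.imwrite("pics/w8.png",I)
H=cv2.cvtColor(I,cv2.COLOR_BGR2HSV);print("pred",proj(c,(.508,-.356,.049)))
br=((H[...,0]>12)&(H[...,0]<28)&(H[...,1]>110)&(H[...,2]>110)).astype(np.uint8)
n,l,st,ce=cv2.connectedComponentsWithStats(br)
for i in range(1,n):
    if st[i,4]>150:print(st[i],ce[i])
V=H[...,2]
for y in range(96,200,4):print(y,*[f"{V[y,x]:3d}" for x in range(270,382,4)])
E
```

```text
[ 0.46858836 -0.39772411  0.08951198]
pred [323.91446384 146.06020414]
[ 122    0  117   62 5592] [181.01001431  25.46494993]
[ 588   35   52  125 5094] [616.70769533 100.69748724]
[ 300  119   49   50 1835] [323.8506812  143.76566757]
96 135 135 135 136 136 136 136 136 136 135 135 135 135 220 196 133 135 135 135 135 134 135 135 135 134 136 135 134
100 133 134 135 136 136 136 136 135 135 134 135 135 126  59  76 130 135 135 136 135 135 134 135 134 135 135 135 135
104 134 136 136 135 136 137 135 136 136 135 131 152 170 181 178 171 151 134 136 136 135 135 134 133 134 135 135 134
108 135 137 137 137 137 136 136 136 132 178 184 179 179 180 181 181 182 180 175 135 134 133 134 134 134 135 134 135
112 136 138 138 138 137 137 136 150 184 181 182 184 180 180 181 181 181 183 180 182 143 134 134 135 135 134 134 134
116 136 137 138 139 138 137 162 182 185 185 181 181 184 178 178 180 181 180 182 180 182 154 136 135 135 135 134 133
120 137 138 138 139 138 133 184 183 182 187 184 140 180 194 193 184 125 181 180 182 180 182 134 136 133 134 133 135
124 136 137 137 138 138 177 180 183 183 174 186 192 1
[... 1450 characters left out ...]
 138
176 137 137 137 137 138 138 138 136 177 182 177 177 180 182 184 184 178 179 179 173 135 139 139 138 138 138 138 137
180 137 136 137 136 136 137 137 138 137 150 180 178 177 180 182 182 184 178 147 136 138 139 139 137 138 139 137 138
184 137 136 135 135 137 136 136 137 137 137 137 135 132 147 150 134 137 138 139 136 137 138 139 138 137 139 138 138
188 136 136 135 135 136 137 137 137 138 137 137 137 137 119 121 137 137 139 138 139 139 139 138 138 138 137 137 139
192 137 137 137 135 136 137 139 138 138 138 139 139 138 137 136 136 136 138 138 138 139 140 140 138 138 138 139 138
196 139 139 138 137 138 137 137 138 138 138 138 138 139 138 136 136 137 137 137 138 139 140 139 138 138 138 138 139
```

Slot centre is at (324,144) with its long axis vertical in the image, so the yaw is aligned. The white mark is at (324,97).

```bash
python3 - <<'E'
from h import *
s=get_state();c=calibration("wrist");p=s['position'];print(p,c['cx'],c['fx'])
S=atz(c,(324,144),.049);zt=p[2]-.0046+.072
a,b=atz(c,(323,287.5),zt),atz(c,(323,381.5),zt);print("headlen",np.hypot(*(a-b)[:2]))
Kc=(a+b)/2;print("slot",S,"key",Kc,"key-tcp",Kc-p,"shift cm",(S-Kc)*100)
a,b=atz(c,(324,97),.05),atz(c,(324,144),.05);d=a-b;print(np.degrees(np.arctan2(d[1],d[0])))
E
```

```text
[ 0.46881958 -0.39800005  0.08996132] 322.852860840771 401.95801677110154
headlen 0.03364723948950649
slot [ 0.50901625 -0.35554506  0.049     ] key [ 0.47203841 -0.39410001  0.15736132] key-tcp [0.00321883 0.00390004 0.0674    ] shift cm [  3.69778327   3.85549462 -10.83613232]
46.965514876406566
```

{"method": "apply_moves", "body": {
  "steps": [1.5,1.6,0,0,3,3.2,0,0,3.7,3.9,-1,0,3.7,3.9,-2,0,3.7,3.9,-3,0,3.7,3.9,-3,0,3.7,3.9,-3,0]
}}

```text
clock: 18.83
position: [0.5038, -0.3599, 0.0575]
ee_rot: [-0.001, 0.918, 0.397, -0.001]
contact_force: [0.9, -0.1, -0.6]
width: 0.0113
gripper_force: 68.3
```

{"method": "apply_moves", "body": {
  "steps": [0,0,-0.3,0,0,0,-0.6,0,0,0,-0.9,0,0,0,-1.2,0,0,0,-1.2,0,0,0,-1.2,0]
}}

```text
clock: 19.33
position: [0.5056, -0.3595, 0.0466]
ee_rot: [-0.0, 0.918, 0.397, 0.001]
contact_force: [1.6, 1.2, -1.3]
width: 0.011
gripper_force: 68.2
```

The tip is 7 mm into the slot with no force. I push on.

{"method": "apply_moves", "body": {
  "steps": [0,0,-0.3,0,0,0,-0.6,0,0,0,-0.9,0,0,0,-1,0,0,0,-1,0]
}}

```text
clock: 19.75
position: [0.5058, -0.3597, 0.037]
ee_rot: [0.0, 0.918, 0.398, 0.001]
contact_force: [3.6, 4.0, 2.1]
width: 0.0111
gripper_force: 68.9
```

{"method": "apply_moves", "body": {
  "steps": [0.1,0.1,0,0,0.1,0.1,-0.3,0,0.1,0.1,-0.6,0,0.1,0.1,-0.9,0,0.1,0.1,-1,0,0.1,0.1,-1,0]
}}

```text
clock: 20.25
position: [0.5059, -0.3594, 0.0263]
ee_rot: [0.0, 0.918, 0.398, -0.0]
contact_force: [1.8, -0.0, -0.5]
width: 0.0108
gripper_force: 68.5
```

{"method": "apply_moves", "body": {
  "steps": [0,0,-0.2,0,0,0,-0.4,0,0,0,-0.5,0,0,0,-0.6,0,0,0,-0.6,0]
}}

```text
clock: 20.67
position: [0.506, -0.3594, 0.0235]
ee_rot: [0.001, 0.917, 0.398, -0.0]
contact_force: [-2.5, 2.5, 17.5]
width: 0.0112
gripper_force: 71.0
```

The height equals the predicted seat (0.0236). I press a bit more to be sure it is not a pin.

{"method": "apply_moves", "body": {
  "steps": [0,0,-0.2,0,0,0,-0.3,0,0,0,-0.3,0,0,0,-0.3,0]
}}

```text
clock: 21.0
position: [0.5061, -0.3595, 0.0233]
ee_rot: [0.001, 0.917, 0.398, 0.0]
contact_force: [-5.8, 5.2, 31.7]
width: 0.0107
gripper_force: 73.1
```

Hard stop at 32 N, so the key is fully in. I ease the press and turn clockwise about the key's axis, which is about 4 mm off the TCP.

{"method": "apply_moves", "body": {
  "steps": [0,0,0.5,0,-0.02,0.02,0.5,-5,-0.05,0.05,0.5,-10,-0.07,0.08,0.5,-15,-0.09,0.11,0.5,-20,-0.1,0.14,0.5,-25,-0.11,0.17,0.5,-30,-0.11,0.17,0.5,-30],
  "newtons": 100
}}

```text
clock: 21.67
position: [0.5049, -0.3579, 0.0236]
ee_rot: [0.001, 0.989, 0.145, -0.0]
contact_force: [-0.9, 0.2, 7.9]
width: 0.0107
gripper_force: 99.3
```

```bash
cat > st.py <<'E'
from h import *
s=get_state();Y=R.from_quat(np.array(s['ee_rot'])[[1,2,3,0]]).apply([0,1,0]);print(s['clock'],s['position'],"yaw",np.degrees(np.arctan2(Y[1],Y[0])),s['contact_force'],s['moment'],s['width'])
E
python3 st.py
```

```text
21.6667 [ 0.50487686 -0.35791525  0.02364542] yaw -73.26817998303108 [-0.9137894   0.16767039  7.92514715] [0.12413888 0.06684189 0.0823158 ] 0.010664464826417103
```

{"method": "apply_moves", "body": {
  "steps": [-0.01,0.04,0,-6,-0.01,0.08,0,-12,-0.01,0.13,0,-18,-0.01,0.17,0,-24,-0.01,0.21,0,-30,0.01,0.25,0,-36,0.02,0.29,0,-42,0.04,0.33,0,-48]
}}

```text
clock: 22.33
position: [0.5049, -0.3552, 0.0236]
ee_rot: [0.001, 0.963, -0.27, -0.0]
contact_force: [-2.3, -0.9, 8.5]
width: 0.0105
gripper_force: 99.3
```

```bash
python3 st.py
```

```text
22.3333 [ 0.50490594 -0.35520999  0.02363784] yaw -121.36370760685058 [-2.32748117 -0.8663543   8.49067837] [-0.20884153  0.32019206  0.10184315] 0.010492144775942633
```

{"method": "apply_moves", "body": {
  "steps": [0.02,0.03,0,-5,0.05,0.06,0,-10,0.07,0.09,0,-15,0.07,0.09,0,-15,0.07,0.09,0,-15]
}}

```text
clock: 22.75
position: [0.5054, -0.3545, 0.0236]
ee_rot: [0.002, 0.92, -0.391, -0.0]
contact_force: [-2.3, -1.1, 8.4]
width: 0.0108
gripper_force: 99.3
```

```bash
python3 st.py
```

```text
22.75 [ 0.50538575 -0.35447872  0.02363001] yaw -136.07075795951667 [-2.26941605 -1.12795732  8.37352974] [-0.23097258  0.42284582  0.10018266] 0.01079738100961479
```

{"method": "apply_moves", "body": {
  "steps": [0.02,0.02,0,-2,0.02,0.02,0,-4,0.02,0.02,0,-4]
}}

```text
clock: 23.0
position: [0.5055, -0.3543, 0.0236]
ee_rot: [0.002, 0.906, -0.423, -0.0]
contact_force: [-1.5, -0.1, 7.6]
width: 0.0105
gripper_force: 99.4
```

```bash
python3 st.py
```

```text
23.0 [ 0.50554438 -0.35434354  0.02364339] yaw -140.07944394751073 [-1.46653533 -0.06779761  7.63975355] [-0.26490412  0.34891861  0.29670876] 0.01049897513565267
```

Mz jumped to 0.30 N m, so the switch is against its hard stop. I hold briefly, then hand in.

{"method": "apply_moves", "body": {
  "steps": [0,0,0,-1,0,0,0,-1,0,0,0,-1,0,0,0,-1]
}}

```text
clock: 23.33
position: [0.5056, -0.3543, 0.0236]
ee_rot: [0.002, 0.903, -0.43, -0.0]
contact_force: [-2.2, -0.6, 8.0]
width: 0.0108
gripper_force: 99.4
```

```bash
python3 st.py; python3 -c "
from rig import *
print(sign_off())"
```

```text
23.3333 [ 0.50558591 -0.35431297  0.02363225] yaw -140.99105141676125 [-2.18643574 -0.62167748  8.04331551] [-0.21714978  0.37345588  0.41947465] 0.010785179011809249
the job is handed in; nothing more can be done
None
```

The job is handed in at 23.3 s of the 61 s: the lid measured seated within 1 mm of the nest centre, and the key is pushed fully in, turned clockwise to the hard stop and still gripped there; one regrasp of the lid briefly read 39.7 N.

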